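# Sweep the weighed ferrules into the collecting frame

### The arm

A 6-joint arm with a two-finger parallel gripper is mounted at the origin on a cart in front of the work surface, level with it; the furniture and walls round the work are solid. World frame = base frame: x ahead of the robot, y to its left, z up, the work surface at z = 0. Lengths are in m, angles in degrees, forces in N, time in s.
With the tool pointing down it reaches from about 0.4 to 0.825 m from the base axis. Payload 7 kg.
Tool frame: the origin (TCP) lies at the very end of the fingers, on their centre line; the grasp point (between the pads) lies 19 mm behind it; z points along the fingers, y is the line along which they close (so a half turn about z gives the same grasp; the last joint's range is limited). The gripper opens to 88 mm and grips with 3 to 60 N. Pads are 19 mm wide; open, the fingers measure 130 mm over their backs; the gripper's body (78 mm by 193 mm) begins 47 mm behind the grasp point.
Start: joints at [16.507, 20.546, 0.682, 0, -70.136, -16.507], TCP at [0.675, -0, 0.227] pointing down, gripper open.
Joint ranges: [-176.03, 176.03], [-82.01, 121.73], [-58.28, 71.71], [-173.87, 95.51], [-174.79, -0.11], [-173.66, 173.66]. Speed limits (degrees/s): [136.94, 136.94, 172.46, 180, 180, 180].

### API

Orientations are given as [roll, pitch, yaw] about the fixed x, y, z axes, in that order (R = Rz(yaw) Ry(pitch) Rx(roll)).
In Python, from plant import ctrl, cams, workorder gives the robot as it stands.
- The arm moves only by the tool play_rows, never from a script. Its argument "motion" is a list of rows, each an object of numbers: "x", "y", "z": the shift along the tool's x, y, z normalised to -1 to 1, where 1 is 0.025 m; "rx", "ry", "rz": the turn, a rotation vector about the tool's x, y, z normalised to -1 to 1, where 1 is 4 degrees. A call has 1 to 20 rows; each row shifts and turns the commanded pose from where the row before left it, along the tool's axes as they then stand; what a row does not reach is not made up. A row lasts 1/8 s, in which the tool goes at most 62.5 mm and 10.7 degrees, less where a joint would pass 70% of its speed; a pose out of reach is approached as far as the arm can. A call with a number of a shift or a turn outside -1 to 1 is refused whole. A call with a gripper value outside its range is refused whole. "fingers" is the opening, from -1 (shut) to 1 (fully open), set as the call begins (left out, the last holds). The fingers move at their own pace and stop on an object; the grip force is fixed at half the most. Time passes only in rows, so rows that do not move let the fingers close. It gives the time, the measured TCP pose, the force, the opening and the grip force at its end, in the units of the state.
- ctrl.get_obs(): the state, without advancing time (a new reading comes with each control period).
- cams.snapshot(name): name is "scene" or "side" or "wrist"; returns the picture (420x560x3 uint8, blue, green, red); there is no depth.
- cams.get_calibration(name): a dict with "vertical_fov" (degrees; the focal length in pixels is half the picture's height over the tangent of half this angle, whatever the lens; pixels are square), "cx", "cy" (the principal point, pixels), "position" and "rotation" of the camera in the world. Camera axes: x right, y up, looking along -z (the intrinsics and any distortion apply to the point x, -y, -z); pixel columns grow to the right and rows downward; lengths in m; the calibration is good to about 2 mm. A picture is of the moment at which its call begins: read the wrist's pose just before it. get_calibration takes no time and is no camera call; for the wrist camera it gives the pose at the moment of the call.
- workorder.close_job(): hands the job in; it is judged then, once.
The state is a dict: "clock": time; "joint_pos": joint angles; "qvel": joint speeds; "tau": joint torques, N m; "tool_pos": TCP position; "orientation": TCP orientation; "force": force on the tool from outside, world axes, zero at the start; "moment": the same for the moment, N m; "opening": finger opening in m; "gripper_force": force on a finger pad.
Only numpy, scipy, OpenCV 4.12 (cv2) and the standard library are available. Lean on these libraries where they do the work, as an engineer would, in place of code of your own. Each camera call takes 0.05 s, during which the arm holds its last target. There are 200 camera calls.

### The job

Three steel pipe ferrules have been weighed and left on the bench to the right of the balance. With the fingertips, sweep them along the bench through the open side of the blue three-sided collecting frame until all three stand completely inside it; they must stay flat on the bench, never picked up or tipped. Leave the two test weights and the pipe clamp near them where they are, then move clear.

Things in the scene. Friction and masses are not known exactly. Their poses are not given: they have to be found in the camera images.
- ferrule_1: short stainless pipe ferrule (a ring with a flange), standing on its flange: 51 mm diameter at the foot, 22 mm high, 75 to 155 g, round, so its yaw means nothing; origin at the centre of its underside; slides on the bench, does not roll
- ferrule_2: short stainless pipe ferrule (a ring with a flange), standing on its flange: 51 mm diameter at the foot, 22 mm high, 75 to 155 g, round, so its yaw means nothing; origin at the centre of its underside; slides on the bench, does not roll
- ferrule_3: short stainless pipe ferrule (a ring with a flange), standing on its flange: 51 mm diameter at the foot, 22 mm high, 75 to 155 g, round, so its yaw means nothing; origin at the centre of its underside; slides on the bench, does not roll
- collector: blue plastic three-sided frame fixed to the bench, no floor. Walls 32 mm high, 6 mm thick, round a space 190 mm (own x) by 120 mm (own y). Origin at its centre, bench height. Open side (mouth, at own y = +60 mm) faces own +y, towards the ferrules; inner wall faces at y = -60 and x = -95, +95 mm. A ferrule is inside when its centre is at y below +35 mm
- weight_mid: steel knobbed test weight standing among the ferrules, on the balance side, 29 mm diameter, 50 mm high; origin at the centre of its underside; to be left alone
- weight_small: small steel knobbed test weight standing near the bench's front edge, 19 mm diameter, 34 mm high; origin at the centre of its underside; to be left alone
- tri_clamp: steel hinged pipe clamp lying flat beyond the ferrules, 69 x 94 mm, 18 mm high; origin at the centre of its underside; to be left alone

How it is judged (in metres and radians):
At the end, for the whole second after the job is handed in: All three ferrules stand flat on the bench, at rest, inside the frame: between its side walls, with the centre at least 22 mm behind the mouth (so no more than about 3 mm of the 51 mm foot sticks out). The two test weights and the clamp are within 12 mm of where they stood, upright (y of ferrule_1 in the frame of collector between -0.04 and 0.038 m and x of ferrule_1 in the frame of collector between -0.075 and 0.075 m and height (world z) of each of ferrule_1, ferrule_2, ferrule_3 below 0.004 m and angle between each of ferrule_1, ferrule_2, ferrule_3's own z axis and vertical below 0.1 rad and linear speed of each of ferrule_1, ferrule_2, ferrule_3 below 0.01 m/s and y of ferrule_2 in the frame of collector between -0.04 and 0.038 m and x of ferrule_2 in the frame of collector between -0.075 and 0.075 m and y of ferrule_3 in the frame of collector between -0.04 and 0.038 m and x of ferrule_3 in the frame of collector between -0.075 and 0.075 m and distance of each of weight_mid, weight_small, tri_clamp from where it was at the start of the episode below 0.012 m and angle between each of weight_mid, weight_small, tri_clamp's own z axis and vertical below 0.15 rad); the robot touches nothing.
It fails at once if a ferrule is lifted off the bench (by more than 6 mm) or tipped (by more than 0.3 rad) (height (world z) of any of ferrule_1, ferrule_2, ferrule_3 above 0.006 m or angle between any of ferrule_1, ferrule_2, ferrule_3's own z axis and vertical above 0.3 rad).
It fails at once if a test weight or the clamp is shifted by more than 12 mm or tipped (distance of any of weight_mid, weight_small, tri_clamp from where it was at the start of the episode above 0.012 m or angle between any of weight_mid, weight_small, tri_clamp's own z axis and vertical above 0.3 rad).
It also fails if it takes over 72 s, if anything falls off the work surface, if the arm or the gripper's body presses on something with over 40 N, if the wrist force passes 120 N, or if a joint passes its speed limit or range.

## Working session

There is one attempt and no reset: what is moved stays moved. The work goes in short steps, Python scripts to look and compute and a tool call to move; the robot and the scene stay as the last step left them, time stands still between calls to the robot, and variables do not carry over. Pictures are saved under pics/ and viewed, at most 10 in all, crops included, and the job is handed in when it is done.

Besides the shell and the picture viewer there is one more tool, called by a JSON object that holds its "fn" and its "kwargs", one argument or row to a line. play_rows: Moves the arm, as the interface text tells. Its arguments: {"type":"object","properties":{"motion":{"type":"array"},"fingers":{"type":"number"}},"required":["motion"]}

```bash
mkdir -p pics; ls; python3 - <<'E'
from plant import ctrl,cams
import cv2
for n in("scene","side"):
    cv2.imwrite(f"pics/{n}0.png",cams.snapshot(n)); print(n,cams.get_calibration(n))
o=ctrl.get_obs();print(o)
E
```

```text
pics
scene {'vertical_fov': 45.66407553394302, 'cx': 281.8974804666855, 'cy': 206.43058858090515, 'position': array([-0.15358303, -0.6282745 ,  0.72919731]), 'rotation': array([ 46.22570411,  -0.93806808, -59.23624706])}
side {'vertical_fov': 45.649638771204536, 'cx': 270.32283994030973, 'cy': 209.34137634351598, 'position': array([0.12238507, 0.53835688, 0.34523734]), 'rotation': array([  71.01221567,    0.94682618, -153.51526933])}
{'clock': 0.1, 'joint_pos': array([ 1.65061759e+01,  2.05873886e+01,  6.39526376e-01, -1.73562817e-02,
       -7.01363436e+01, -1.65042172e+01]), 'qvel': array([ 0.07964779,  0.00477148,  0.04176998,  0.07608347,  0.05444622,
       -0.09764023]), 'tau': array([-1.42273191e-03, -5.84165347e+01,  2.93752134e+01,  7.01551259e+00,
        1.01412315e-02, -6.66964229e-05]), 'tool_pos': array([ 6.74564223e-01, -3.75267136e-05,  2.25720753e-01]), 'orientation': array([ 1.79914628e+02, -8.27914705e-03, -9.00039444e+01]), 'force': array([-0.42885714, -0.72862159, -0.21792941]), 'moment': array([0.02586206, 0.01277633, 0.00792564]), 'gripper_force': 0.0, 'opening': 0.08756882243534729}
```

View pics/scene0.png

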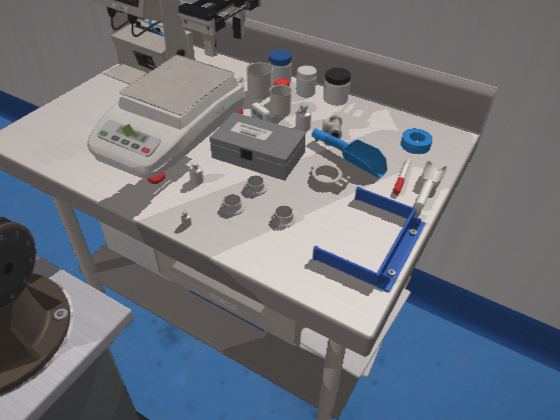

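View pics/side0.png

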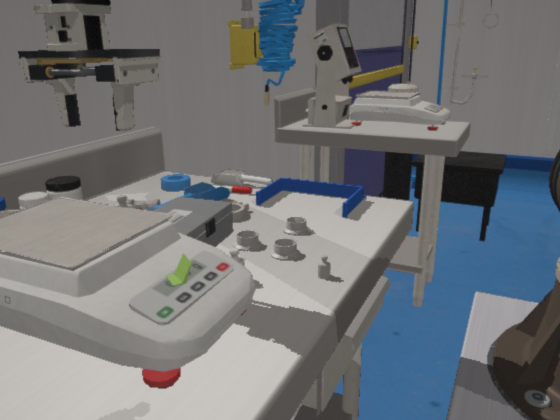

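The scene picture shows ferrules near (256,186), (233,204) and (284,216). The weights are near (196,175) and (185,220), the clamp is at (327,177), and the frame mouth runs from about (357,195) to (316,255).

```bash
cat > h.py <<'E'
import numpy as np, cv2
from scipy.spatial.transform import Rotation as R
from plant import ctrl,cams
def ray(n,u,v,z=0,c=None):
    c=c or cams.get_calibration(n); f=210/np.tan(np.radians(c['vertical_fov']/2))
    d=R.from_euler('xyz',c['rotation'],degrees=True).apply([(u-c['cx'])/f,-(v-c['cy'])/f,-1])
    p=c['position']; return p+d*(z-p[2])/d[2]
def proj(n,P,c=None):
    c=c or cams.get_calibration(n); f=210/np.tan(np.radians(c['vertical_fov']/2))
    q=R.from_euler('xyz',c['rotation'],degrees=True).inv().apply(np.atleast_2d(P)-c['position'])
    return np.c_[c['cx']+f*q[:,0]/-q[:,2],c['cy']-f*q[:,1]/-q[:,2]]
E
python3 - <<'E'
from h import *
for n,z,u,v in [("fA",.022,256,182),("fB",.022,233,200),("fC",.022,285,211),("mid foot",0,196,181),("small foot",0,185,223),("clamp",.01,327,178),
 ("mouthL top",.032,357,191),("mouthR top",.032,315,250)]: print(n,ray("scene",u,v,z).round(3))
im=cv2.imread('pics/scene0.png'); cv2.imwrite('pics/s0c.png',cv2.resize(im[145:300,165:435],None,fx=2.95,fy=2.95,interpolation=cv2.INTER_CUBIC))
im=cv2.imread('pics/side0.png'); cv2.imwrite('pics/d0c.png',cv2.resize(im[165:300,190:410],None,fx=3.6,fy=3.6,interpolation=cv2.INTER_CUBIC))
E
```

```text
fA [ 0.523 -0.174  0.022]
fB [ 0.45  -0.165  0.022]
fC [ 0.478 -0.273  0.022]
mid foot [ 0.476 -0.045  0.   ]
small foot [ 0.361 -0.106  0.   ]
clamp [ 0.629 -0.293  0.01 ]
mouthL top [ 0.601 -0.376  0.032]
mouthR top [ 0.41  -0.378  0.032]
```

View pics/s0c.png

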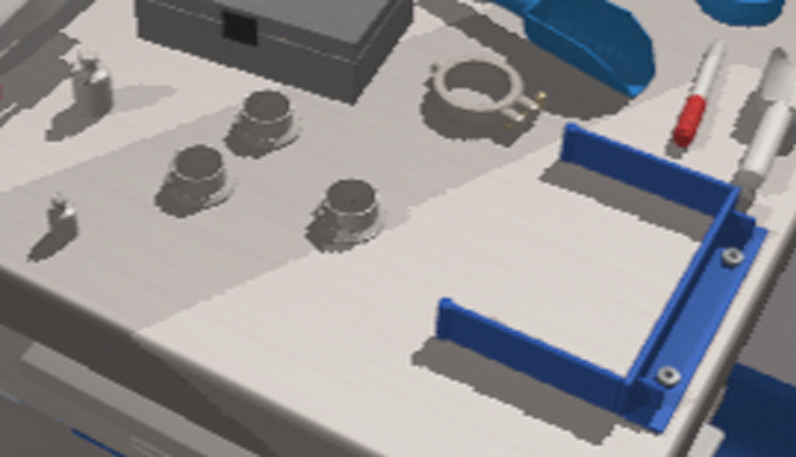

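View pics/d0c.png

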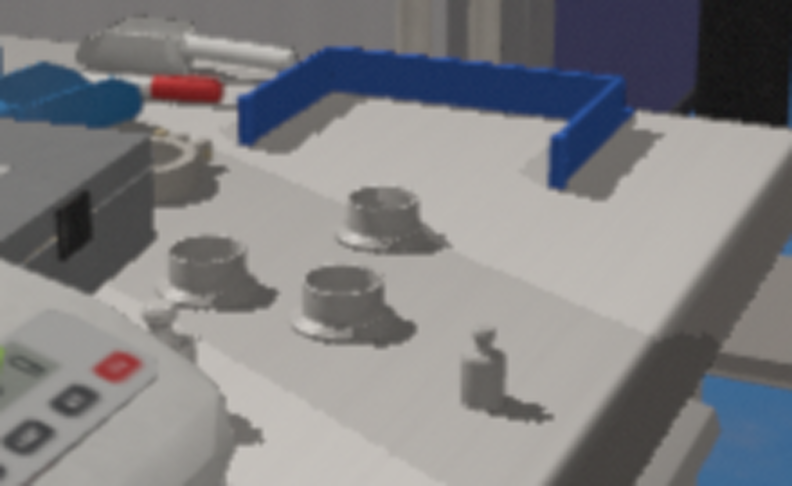

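```bash
python3 - <<'E'
from h import *
S=lambda x,y,z:ray("scene",165+x/2.95,145+y/2.95,z)[:2].round(4)
D=lambda x,y,z:ray("side",190+x/3.6,165+y/3.6,z)[:2].round(4)
print("A",S(267,105,.022),D(207,250,.022));print("B",S(200,161,.022),D(343,281,.022));print("C",S(352,197,.022),D(383,203,.022))
print("mid",S(90,113,0),"small",S(62,238,0),D(483,402,0))
print("mouth L end outer top",S(567,127,.032),D(245,97,.032),"R",S(442,303,.032),D(557,138,.032))
print("back L top",S(737,190,.032),D(335,50,.032)," R",S(632,380,.032),D(625,80,.032))
print("back inner bench R", S(628,375,0))
print("clamp pts",S(425,100,0),S(432,70,.015),S(540,97,.018),S(520,120,.0),S(470,135,0),D(155,190,0),D(212,147,.018),D(200,200,0))
print("box corner",S(355,103,0),D(152,245,0), "edge",S(0,265,0),S(330,445,0))
E
```

```text
A [ 0.5261 -0.1707] [ 0.5227 -0.164 ]
B [ 0.4507 -0.1635] [ 0.4466 -0.156 ]
C [ 0.4758 -0.2728] [ 0.4712 -0.2582]
mid [ 0.4696 -0.0489] small [ 0.3562 -0.113 ] [ 0.3595 -0.1084]
mouth L end outer top [ 0.6094 -0.3723] [ 0.6085 -0.3665] R [ 0.4144 -0.3749] [ 0.4141 -0.3665]
back L top [ 0.6115 -0.4988] [ 0.6035 -0.4825]  R [ 0.4199 -0.5017] [ 0.4121 -0.49  ]
back inner bench R [ 0.4486 -0.4921]
clamp pts [ 0.6155 -0.2554] [ 0.6334 -0.2508] [ 0.6449 -0.3359] [ 0.633  -0.3271] [ 0.5981 -0.3028] [ 0.621  -0.2795] [ 0.6018 -0.3127] [ 0.5897 -0.2756]
box corner [ 0.5844 -0.2119] [ 0.5795 -0.2061] edge [ 0.3145 -0.0935] [ 0.3042 -0.3592]
```

Two-camera means: A (0.525,-0.168), B (0.449,-0.161), C (0.474,-0.267). The frame mouth is at y≈-0.371 with its centre at x≈0.512. I'll move over the work for one wrist view to sharpen these.

{"fn": "play_rows", "kwargs": {
  "motion": [
    {"x": 1,"y": 1},
    {"x": 1,"y": 1},
    {"x": 1,"y": 1},
    {"x": 1,"y": 1},
    {"x": 1,"y": 1},
    {"x": 1,"y": 1},
    {"x": 1,"y": 1},
    {"x": 1,"y": 1},
    {},
    {},
    {}
  ],
  "fingers": -0.55
}}

```text
$.motion[0]: bad value
```

```bash
python3 - <<'E'
from h import *
c=cams.get_calibration("wrist");im=cams.snapshot("wrist");cv2.imwrite("pics/w1.png",im)
import pickle;pickle.dump(c,open("w1.pkl","wb"));print(c)
for n,p in dict(A=(.525,-.168,.022),B=(.449,-.161,.022),C=(.474,-.267,.022),mid=(.472,-.047,0),mL=(.612,-.37,.032),mR=(.414,-.37,.032)).items(): print(n,proj("wrist",p,c).round())
E
```

```text
{'vertical_fov': 70.50548254801241, 'cx': 275.012175358051, 'cy': 214.5964953236385, 'position': array([ 0.67433254, -0.07672065,  0.38391675]), 'rotation': array([-1.64745710e+01, -1.74777530e-01, -1.79980089e+02])}
A [[412.  39.]]
B [[481.  46.]]
C [[477. -74.]]
mid [[433. 151.]]
mL [[ 347. -230.]]
mR [[ 577. -229.]]
```

View pics/w1.png

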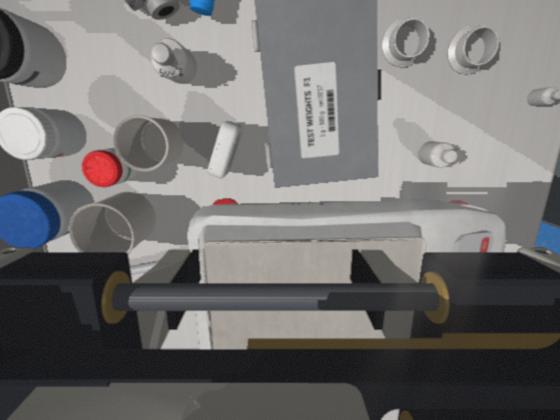

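The wrist picture shows ferrules A and B at (411,38) and (479,47), within 2 px of my prediction. The move was refused, so I'll write the rows with all keys.

{"fn": "play_rows", "kwargs": {
  "motion": [
    {"x": 1,"y": 0.9,"z": 0,"rx": 0,"ry": 0,"rz": 0},
    {"x": 1,"y": 0.9,"z": 0,"rx": 0,"ry": 0,"rz": 0},
    {"x": 1,"y": 0.9,"z": 0,"rx": 0,"ry": 0,"rz": 0},
    {"x": 1,"y": 0.9,"z": 0,"rx": 0,"ry": 0,"rz": 0},
    {"x": 1,"y": 0.9,"z": 0,"rx": 0,"ry": 0,"rz": 0},
    {"x": 1,"y": 0.9,"z": 0,"rx": 0,"ry": 0,"rz": 0},
    {"x": 1,"y": 0.9,"z": 0,"rx": 0,"ry": 0,"rz": 0},
    {"x": 1,"y": 0.9,"z": 0,"rx": 0,"ry": 0,"rz": 0},
    {"x": 1,"y": 0.84,"z": 0,"rx": 0,"ry": 0,"rz": 0},
    {"x": 0,"y": 0,"z": 1,"rx": 0,"ry": 0,"rz": 0},
    {"x": 0,"y": 0,"z": 1,"rx": 0,"ry": 0,"rz": 0},
    {"x": 0,"y": 0,"z": 1,"rx": 0,"ry": 0,"rz": 0},
    {"x": 0,"y": 0,"z": 1,"rx": 0,"ry": 0,"rz": 0},
    {"x": 0,"y": 0,"z": 1,"rx": 0,"ry": 0,"rz": 0},
    {"x": 0,"y": 0,"z": 0,"rx": 0,"ry": 0,"rz": 0},
    {"x": 0,"y": 0,"z": 0,"rx": 0,"ry": 0,"rz": 0}
  ],
  "fingers": -0.55
}}

```text
clock: 2.15
tool_pos: [0.4744, -0.2252, 0.1023]
orientation: [-180.0, -0.0, -90.0]
force: [0.5, 1.0, 0.2]
opening: 0.0196
gripper_force: 0.0
```

```bash
python3 - <<'E'
from h import *
c=cams.get_calibration("wrist");im=cams.snapshot("wrist");cv2.imwrite("pics/w2.png",im)
print(ctrl.get_obs()['tool_pos'])
for n,p in dict(A=(.525,-.168,.022),B=(.449,-.161,.022),C=(.474,-.267,.022),mL=(.612,-.37,.032),mR=(.414,-.37,.032),clamp=(.59,-.3,0)).items(): print(n,proj("wrist",p,c).round())
E
```

```text
[ 0.47469851 -0.22518576  0.10264573]
A [[218. 282.]]
B [[302. 289.]]
C [[275. 172.]]
mL [[69. 21.]]
mR [[364.  21.]]
clamp [[137. 129.]]
```

View pics/w2.png

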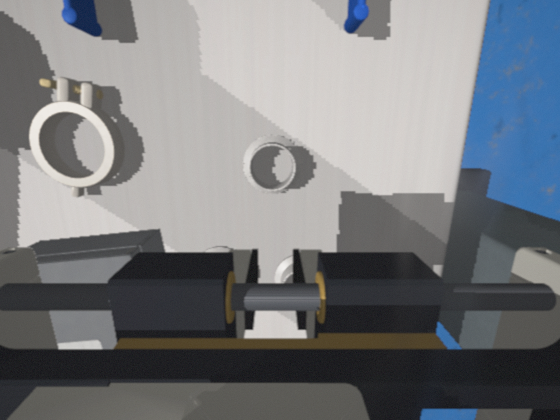

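C is at about (271,164), roughly 5 mm further on than predicted, so about (0.477,-0.272). The mouth ends near (72,10) and (357,10) put the mouth at y≈-0.376. I'll descend and push C.

{"fn": "play_rows", "kwargs": {
  "motion": [
    {"x": 0,"y": 0,"z": 0.95,"rx": 0,"ry": 0,"rz": 0},
    {"x": 0,"y": 0,"z": 0.95,"rx": 0,"ry": 0,"rz": 0},
    {"x": 0,"y": 0,"z": 0.95,"rx": 0,"ry": 0,"rz": 0},
    {"x": 0,"y": 0,"z": 0.6,"rx": 0,"ry": 0,"rz": 0},
    {"x": 0,"y": 0,"z": 0.3,"rx": 0,"ry": 0,"rz": 0},
    {"x": 0,"y": 0,"z": 0,"rx": 0,"ry": 0,"rz": 0},
    {"x": 0,"y": 0,"z": 0,"rx": 0,"ry": 0,"rz": 0}
  ]
}}

```text
clock: 3.08
tool_pos: [0.4746, -0.2251, 0.0085]
orientation: [-179.9, -0.0, -90.0]
force: [0.4, 0.6, -0.8]
opening: 0.0198
gripper_force: 0.0
```

{"fn": "play_rows", "kwargs": {
  "motion": [
    {"x": 0.4,"y": 0,"z": 0,"rx": 0,"ry": 0,"rz": 0},
    {"x": 0.4,"y": 0,"z": 0,"rx": 0,"ry": 0,"rz": 0},
    {"x": 0.4,"y": 0,"z": 0,"rx": 0,"ry": 0,"rz": 0},
    {"x": 0.4,"y": 0,"z": 0,"rx": 0,"ry": 0,"rz": 0},
    {"x": 0.4,"y": 0.03,"z": 0,"rx": 0,"ry": 0,"rz": 0},
    {"x": 0.4,"y": 0.03,"z": 0,"rx": 0,"ry": 0,"rz": 0},
    {"x": 0.4,"y": 0.03,"z": 0,"rx": 0,"ry": 0,"rz": 0},
    {"x": 0.4,"y": 0.03,"z": 0,"rx": 0,"ry": 0,"rz": 0},
    {"x": 0.4,"y": 0.03,"z": 0,"rx": 0,"ry": 0,"rz": 0},
    {"x": 0.4,"y": 0.03,"z": 0,"rx": 0,"ry": 0,"rz": 0},
    {"x": 0,"y": 0,"z": 0,"rx": 0,"ry": 0,"rz": 0}
  ]
}}

```text
clock: 4.45
tool_pos: [0.4692, -0.3259, 0.0076]
orientation: [180.0, -0.0, -90.1]
force: [-0.0, -0.3, -0.8]
opening: 0.0199
gripper_force: 0.0
```

```bash
python3 - <<'E'
from h import *
a=cams.snapshot("wrist");b=cams.snapshot("scene")
cv2.imwrite("pics/m3.png",np.hstack([cv2.resize(a,(400,300)),cv2.resize(b[120:300,200:440],(400,300))]))
c=cams.get_calibration("wrist")
for y in(-.345,-.35,-.355): print(proj("wrist",(.469,y,.022),c)*400/560)
E
```

```text
[[195.59833925 172.29649603]]
[[195.58999    165.80362329]]
[[195.58148396 159.18882896]]
```

View pics/m3.png

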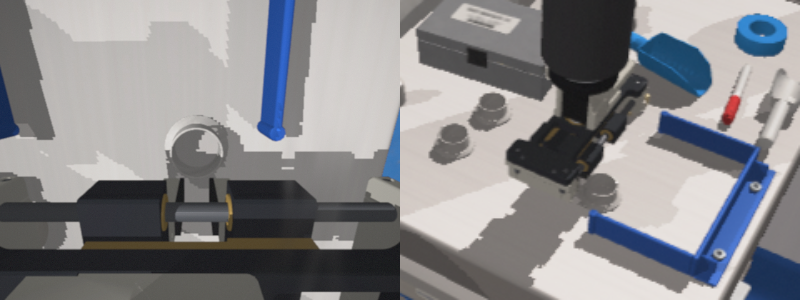

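C is cradled between the fingers at about (196,150) in the left half, with its centre about 35 mm ahead of the TCP. I'll finish the push.

{"fn": "play_rows", "kwargs": {
  "motion": [
    {"x": 0.4,"y": 0.03,"z": 0,"rx": 0,"ry": 0,"rz": 0},
    {"x": 0.4,"y": 0.03,"z": 0,"rx": 0,"ry": 0,"rz": 0},
    {"x": 0.4,"y": 0.03,"z": 0,"rx": 0,"ry": 0,"rz": 0},
    {"x": 0.4,"y": 0.03,"z": 0,"rx": 0,"ry": 0,"rz": 0},
    {"x": 0.4,"y": 0.03,"z": 0,"rx": 0,"ry": 0,"rz": 0},
    {"x": 0.4,"y": 0.03,"z": 0,"rx": 0,"ry": 0,"rz": 0},
    {"x": 0.4,"y": 0.03,"z": 0,"rx": 0,"ry": 0,"rz": 0},
    {"x": 0.4,"y": 0.03,"z": 0,"rx": 0,"ry": 0,"rz": 0},
    {"x": 0.3,"y": 0.03,"z": 0,"rx": 0,"ry": 0,"rz": 0},
    {"x": 0.2,"y": 0,"z": 0,"rx": 0,"ry": 0,"rz": 0},
    {"x": 0.1,"y": 0,"z": 0,"rx": 0,"ry": 0,"rz": 0},
    {"x": 0,"y": 0,"z": 0,"rx": 0,"ry": 0,"rz": 0},
    {"x": 0,"y": 0,"z": 0,"rx": 0,"ry": 0,"rz": 0},
    {"x": -0.4,"y": 0,"z": 0,"rx": 0,"ry": 0,"rz": 0},
    {"x": -0.8,"y": 0,"z": 0,"rx": 0,"ry": 0,"rz": 0},
    {"x": 0,"y": 0,"z": -1,"rx": 0,"ry": 0,"rz": 0},
    {"x": 0,"y": 0,"z": -1,"rx": 0,"ry": 0,"rz": 0},
    {"x": 0,"y": 0,"z": -1,"rx": 0,"ry": 0,"rz": 0},
    {"x": 0,"y": 0,"z": 0,"rx": 0,"ry": 0,"rz": 0}
  ]
}}

```text
clock: 6.92
tool_pos: [0.4641, -0.3893, 0.0851]
orientation: [-179.8, -0.1, -89.9]
force: [0.6, -0.4, -0.4]
opening: 0.0196
gripper_force: 0.0
```

{"fn": "play_rows", "kwargs": {
  "motion": [
    {"x": -0.97,"y": -0.225,"z": 0,"rx": 0,"ry": 0,"rz": 0},
    {"x": -0.97,"y": -0.225,"z": 0,"rx": 0,"ry": 0,"rz": 0},
    {"x": -0.97,"y": -0.225,"z": 0,"rx": 0,"ry": 0,"rz": 0},
    {"x": -0.97,"y": -0.225,"z": 0,"rx": 0,"ry": 0,"rz": 0},
    {"x": -0.97,"y": -0.225,"z": 0,"rx": 0,"ry": 0,"rz": 0},
    {"x": -0.97,"y": -0.225,"z": 0,"rx": 0,"ry": 0,"rz": 0},
    {"x": -0.97,"y": -0.225,"z": 0,"rx": 0,"ry": 0,"rz": 0},
    {"x": -0.97,"y": -0.225,"z": 0,"rx": 0,"ry": 0,"rz": 0},
    {"x": -0.97,"y": -0.225,"z": 0,"rx": 0,"ry": 0,"rz": 0},
    {"x": -0.97,"y": -0.225,"z": 0,"rx": 0,"ry": 0,"rz": 0},
    {"x": -0.97,"y": -0.225,"z": 0,"rx": 0,"ry": 0,"rz": 0},
    {"x": 0,"y": 0,"z": 0,"rx": 0,"ry": 0,"rz": 0},
    {"x": 0,"y": 0,"z": 0,"rx": 0,"ry": 0,"rz": 0}
  ]
}}

```text
clock: 8.55
tool_pos: [0.5239, -0.123, 0.0824]
orientation: [179.9, 0.0, -90.0]
force: [0.2, 0.5, -0.2]
opening: 0.0196
gripper_force: 0.0
```

```bash
python3 - <<'E'
from h import *
a=cams.snapshot("wrist");b=cams.snapshot("scene")
cv2.imwrite("pics/m4.png",np.hstack([cv2.resize(a,(400,300)),cv2.resize(b[120:300,200:440],(400,300))]))
c=cams.get_calibration("wrist")
for p in((.526,-.170,.022),(.449,-.163,.022)): print(proj("wrist",p,c)*400/560)
print(ctrl.get_obs()['tool_pos'])
import pickle;pickle.dump(c,open("w4.pkl","wb"))
E
```

```text
[[193.73276944 121.1706864 ]]
[[267.8782023  127.90541374]]
[ 0.52410312 -0.12355657  0.08255111]
```

View pics/m4.png

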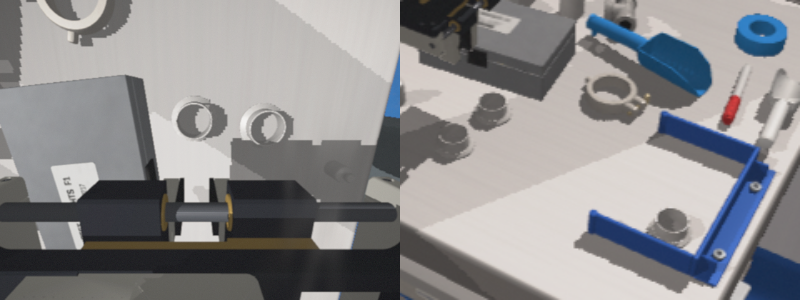

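```bash
python3 - <<'E'
from h import *
for z in(0,.03,.04,.05,.06,.07): print(z,((proj("scene",(.584,-.212,z))-[200,120])/.6+[400,0]).round())
b=cv2.imread("pics/m4.png")[0:120,410:600];cv2.imwrite("pics/box.png",cv2.resize(b,None,fx=4,fy=4))
c=ray("scene",200+272*.6,120+215*.6,.022);print(c)
E
```

```text
0 [[542. 100.]]
0.03 [[543.  83.]]
0.04 [[543.  77.]]
0.05 [[543.  71.]]
0.06 [[543.  65.]]
0.07 [[543.  59.]]
[ 0.4676263  -0.45069749  0.022     ]
```

View pics/box.png

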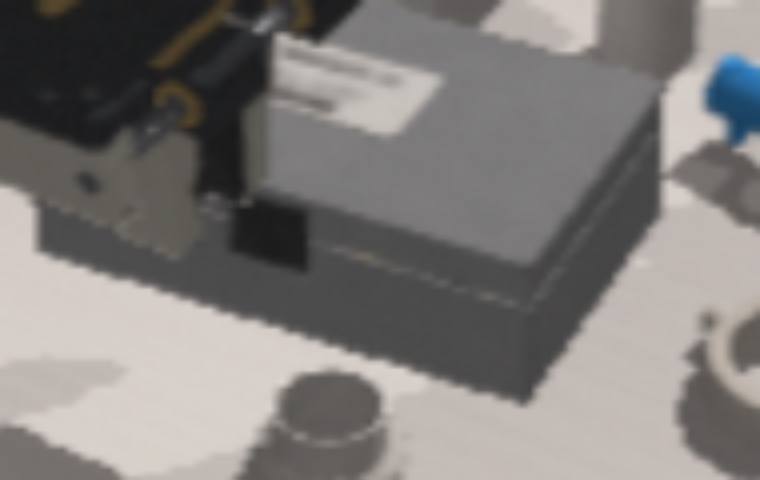

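The box is about 58 mm tall (top corner at (530,265)) and the gripper body will pass at about 75 mm, so it clears. A is at about (0.527,-0.172), so I'll descend and push it.

{"fn": "play_rows", "kwargs": {
  "motion": [
    {"x": 0,"y": -0.1,"z": 0.95,"rx": 0,"ry": 0,"rz": 0},
    {"x": 0,"y": 0,"z": 0.95,"rx": 0,"ry": 0,"rz": 0},
    {"x": 0,"y": 0,"z": 0.7,"rx": 0,"ry": 0,"rz": 0},
    {"x": 0,"y": 0,"z": 0.3,"rx": 0,"ry": 0,"rz": 0},
    {"x": 0,"y": 0,"z": 0,"rx": 0,"ry": 0,"rz": 0},
    {"x": 0,"y": 0,"z": 0,"rx": 0,"ry": 0,"rz": 0}
  ]
}}

```text
clock: 9.4
tool_pos: [0.5276, -0.1234, 0.011]
orientation: [-179.9, 0.0, -90.0]
force: [-0.5, -0.2, -0.1]
opening: 0.02
gripper_force: 0.0
```

{"fn": "play_rows", "kwargs": {
  "motion": [
    {"x": 0.4,"y": 0,"z": 0,"rx": 0,"ry": 0,"rz": 0},
    {"x": 0.4,"y": 0,"z": 0,"rx": 0,"ry": 0,"rz": 0},
    {"x": 0.4,"y": -0.05,"z": 0,"rx": 0,"ry": 0,"rz": 0},
    {"x": 0.4,"y": -0.05,"z": 0,"rx": 0,"ry": 0,"rz": 0},
    {"x": 0.4,"y": -0.05,"z": 0,"rx": 0,"ry": 0,"rz": 0},
    {"x": 0.4,"y": -0.05,"z": 0,"rx": 0,"ry": 0,"rz": 0},
    {"x": 0.4,"y": -0.05,"z": 0,"rx": 0,"ry": 0,"rz": 0},
    {"x": 0.4,"y": -0.05,"z": 0,"rx": 0,"ry": 0,"rz": 0},
    {"x": 0.4,"y": -0.05,"z": 0,"rx": 0,"ry": 0,"rz": 0},
    {"x": 0.4,"y": -0.05,"z": 0,"rx": 0,"ry": 0,"rz": 0},
    {"x": 0.4,"y": -0.05,"z": 0,"rx": 0,"ry": 0,"rz": 0},
    {"x": 0.4,"y": -0.05,"z": 0,"rx": 0,"ry": 0,"rz": 0},
    {"x": 0.4,"y": -0.05,"z": 0,"rx": 0,"ry": 0,"rz": 0},
    {"x": 0.4,"y": -0.05,"z": 0,"rx": 0,"ry": 0,"rz": 0},
    {"x": 0.4,"y": -0.05,"z": 0,"rx": 0,"ry": 0,"rz": 0},
    {"x": 0.4,"y": -0.05,"z": 0,"rx": 0,"ry": 0,"rz": 0},
    {"x": 0,"y": 0,"z": 0,"rx": 0,"ry": 0,"rz": 0}
  ]
}}

```text
clock: 11.52
tool_pos: [0.5445, -0.2843, 0.0101]
orientation: [180.0, -0.0, -90.1]
force: [0.3, 1.0, -0.2]
opening: 0.0197
gripper_force: 0.0
```

{"fn": "play_rows", "kwargs": {
  "motion": [
    {"x": 0.4,"y": -0.04,"z": 0,"rx": 0,"ry": 0,"rz": 0},
    {"x": 0.4,"y": -0.04,"z": 0,"rx": 0,"ry": 0,"rz": 0},
    {"x": 0.4,"y": -0.04,"z": 0,"rx": 0,"ry": 0,"rz": 0},
    {"x": 0.4,"y": -0.04,"z": 0,"rx": 0,"ry": 0,"rz": 0},
    {"x": 0.4,"y": -0.04,"z": 0,"rx": 0,"ry": 0,"rz": 0},
    {"x": 0.4,"y": -0.04,"z": 0,"rx": 0,"ry": 0,"rz": 0},
    {"x": 0.4,"y": -0.04,"z": 0,"rx": 0,"ry": 0,"rz": 0},
    {"x": 0.4,"y": -0.04,"z": 0,"rx": 0,"ry": 0,"rz": 0},
    {"x": 0.4,"y": -0.04,"z": 0,"rx": 0,"ry": 0,"rz": 0},
    {"x": 0.4,"y": -0.04,"z": 0,"rx": 0,"ry": 0,"rz": 0},
    {"x": 0.4,"y": -0.04,"z": 0,"rx": 0,"ry": 0,"rz": 0},
    {"x": 0.4,"y": -0.04,"z": 0,"rx": 0,"ry": 0,"rz": 0},
    {"x": 0.3,"y": -0.02,"z": 0,"rx": 0,"ry": 0,"rz": 0},
    {"x": 0.2,"y": 0,"z": 0,"rx": 0,"ry": 0,"rz": 0},
    {"x": 0.1,"y": 0,"z": 0,"rx": 0,"ry": 0,"rz": 0},
    {"x": 0,"y": 0,"z": 0,"rx": 0,"ry": 0,"rz": 0},
    {"x": 0,"y": 0,"z": 0,"rx": 0,"ry": 0,"rz": 0}
  ]
}}

```text
clock: 13.65
tool_pos: [0.5572, -0.4182, 0.0104]
orientation: [-180.0, -0.0, -90.0]
force: [-0.2, -0.7, -0.2]
opening: 0.0197
gripper_force: 0.0
```

{"fn": "play_rows", "kwargs": {
  "motion": [
    {"x": -0.4,"y": 0,"z": 0,"rx": 0,"ry": 0,"rz": 0},
    {"x": -0.8,"y": 0,"z": 0,"rx": 0,"ry": 0,"rz": 0},
    {"x": 0,"y": 0,"z": -1,"rx": 0,"ry": 0,"rz": 0},
    {"x": 0,"y": 0,"z": -1,"rx": 0,"ry": 0,"rz": 0},
    {"x": 0,"y": 0,"z": -1,"rx": 0,"ry": 0,"rz": 0},
    {"x": 0,"y": 0,"z": 0,"rx": 0,"ry": 0,"rz": 0}
  ]
}}

```text
clock: 14.4
tool_pos: [0.5586, -0.3874, 0.0879]
orientation: [-179.8, -0.1, -89.9]
force: [1.0, -0.4, -0.3]
opening: 0.0195
gripper_force: 0.0
```

{"fn": "play_rows", "kwargs": {
  "motion": [
    {"x": -0.975,"y": 0.4,"z": 0,"rx": 0,"ry": 0,"rz": 0},
    {"x": -0.975,"y": 0.4,"z": 0,"rx": 0,"ry": 0,"rz": 0},
    {"x": -0.975,"y": 0.4,"z": 0,"rx": 0,"ry": 0,"rz": 0},
    {"x": -0.975,"y": 0.4,"z": 0,"rx": 0,"ry": 0,"rz": 0},
    {"x": -0.975,"y": 0.4,"z": 0,"rx": 0,"ry": 0,"rz": 0},
    {"x": -0.975,"y": 0.4,"z": 0,"rx": 0,"ry": 0,"rz": 0},
    {"x": -0.975,"y": 0.4,"z": 0,"rx": 0,"ry": 0,"rz": 0},
    {"x": -0.975,"y": 0.4,"z": 0,"rx": 0,"ry": 0,"rz": 0},
    {"x": -0.975,"y": 0.4,"z": 0,"rx": 0,"ry": 0,"rz": 0},
    {"x": -0.975,"y": 0.4,"z": 0,"rx": 0,"ry": 0,"rz": 0},
    {"x": -0.975,"y": 0.4,"z": 0,"rx": 0,"ry": 0,"rz": 0},
    {"x": 0,"y": 0,"z": 0,"rx": 0,"ry": 0,"rz": 0},
    {"x": 0,"y": 0,"z": 0,"rx": 0,"ry": 0,"rz": 0}
  ]
}}

```text
clock: 16.02
tool_pos: [0.4469, -0.1198, 0.0851]
orientation: [180.0, -0.0, -89.9]
force: [0.0, -0.4, -0.1]
opening: 0.0197
gripper_force: 0.0
```

```bash
python3 - <<'E'
from h import *
a=cams.snapshot("wrist");b=cams.snapshot("scene")
cv2.imwrite("pics/m5.png",np.hstack([cv2.resize(a,(400,300)),cv2.resize(b[120:300,200:440],(400,300))]))
c=cams.get_calibration("wrist")
print(proj("wrist",(.451,-.166,.022),c)*400/560)
print(ctrl.get_obs()['tool_pos'])
for p in ((.465,-.453,.022),(.557,-.452,.022)):print(((proj("scene",p)-[200,120])/.6+[400,0]).round())
E
```

```text
[[191.91522776 121.5147971 ]]
[ 0.4471358  -0.12027946  0.08511699]
[[673. 217.]]
[[703. 168.]]
```

View pics/m5.png

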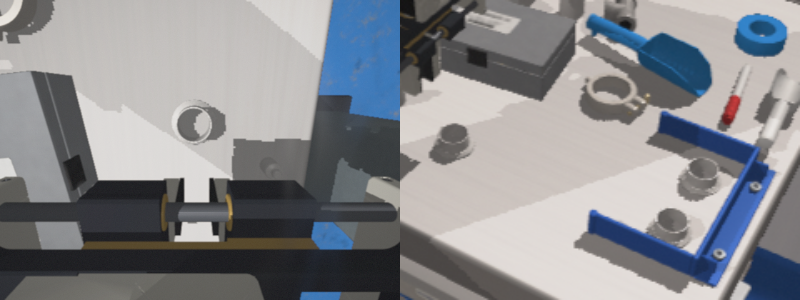

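A and C sit well inside, at (703,172) and (672,218) and matching prediction. B at (192,121) is also as predicted, so I'll push B between them.

{"fn": "play_rows", "kwargs": {
  "motion": [
    {"x": 0,"y": -0.15,"z": 0.95,"rx": 0,"ry": 0,"rz": 0},
    {"x": 0,"y": 0,"z": 0.95,"rx": 0,"ry": 0,"rz": 0},
    {"x": 0,"y": 0,"z": 0.75,"rx": 0,"ry": 0,"rz": 0},
    {"x": 0,"y": 0,"z": 0.35,"rx": 0,"ry": 0,"rz": 0},
    {"x": 0,"y": 0,"z": 0,"rx": 0,"ry": 0,"rz": 0},
    {"x": 0,"y": 0,"z": 0,"rx": 0,"ry": 0,"rz": 0}
  ]
}}

```text
clock: 16.88
tool_pos: [0.4514, -0.1203, 0.0109]
orientation: [-179.9, 0.0, -90.0]
force: [-0.5, 0.4, -0.4]
opening: 0.0194
gripper_force: 0.0
```

{"fn": "play_rows", "kwargs": {
  "motion": [
    {"x": 0.4,"y": 0,"z": 0,"rx": 0,"ry": 0,"rz": 0},
    {"x": 0.4,"y": 0,"z": 0,"rx": 0,"ry": 0,"rz": 0},
    {"x": 0.4,"y": -0.05,"z": 0,"rx": 0,"ry": 0,"rz": 0},
    {"x": 0.4,"y": -0.1,"z": 0,"rx": 0,"ry": 0,"rz": 0},
    {"x": 0.4,"y": -0.1,"z": 0,"rx": 0,"ry": 0,"rz": 0},
    {"x": 0.4,"y": -0.1,"z": 0,"rx": 0,"ry": 0,"rz": 0},
    {"x": 0.4,"y": -0.1,"z": 0,"rx": 0,"ry": 0,"rz": 0},
    {"x": 0.4,"y": -0.1,"z": 0,"rx": 0,"ry": 0,"rz": 0},
    {"x": 0.4,"y": -0.1,"z": 0,"rx": 0,"ry": 0,"rz": 0},
    {"x": 0.4,"y": -0.1,"z": 0,"rx": 0,"ry": 0,"rz": 0},
    {"x": 0.4,"y": -0.1,"z": 0,"rx": 0,"ry": 0,"rz": 0},
    {"x": 0.4,"y": -0.1,"z": 0,"rx": 0,"ry": 0,"rz": 0},
    {"x": 0.4,"y": -0.1,"z": 0,"rx": 0,"ry": 0,"rz": 0},
    {"x": 0.4,"y": -0.1,"z": 0,"rx": 0,"ry": 0,"rz": 0},
    {"x": 0.4,"y": -0.1,"z": 0,"rx": 0,"ry": 0,"rz": 0},
    {"x": 0.4,"y": -0.1,"z": 0,"rx": 0,"ry": 0,"rz": 0},
    {"x": 0,"y": 0,"z": 0,"rx": 0,"ry": 0,"rz": 0}
  ]
}}

```text
clock: 19.0
tool_pos: [0.4849, -0.281, 0.0102]
orientation: [-180.0, -0.0, -90.0]
force: [-1.0, -0.2, -0.4]
opening: 0.0193
gripper_force: 0.0
```

{"fn": "play_rows", "kwargs": {
  "motion": [
    {"x": 0.4,"y": -0.12,"z": 0,"rx": 0,"ry": 0,"rz": 0},
    {"x": 0.4,"y": -0.12,"z": 0,"rx": 0,"ry": 0,"rz": 0},
    {"x": 0.4,"y": -0.12,"z": 0,"rx": 0,"ry": 0,"rz": 0},
    {"x": 0.4,"y": -0.12,"z": 0,"rx": 0,"ry": 0,"rz": 0},
    {"x": 0.4,"y": -0.12,"z": 0,"rx": 0,"ry": 0,"rz": 0},
    {"x": 0.4,"y": -0.12,"z": 0,"rx": 0,"ry": 0,"rz": 0},
    {"x": 0.4,"y": -0.12,"z": 0,"rx": 0,"ry": 0,"rz": 0},
    {"x": 0.4,"y": -0.12,"z": 0,"rx": 0,"ry": 0,"rz": 0},
    {"x": 0.4,"y": -0.08,"z": 0,"rx": 0,"ry": 0,"rz": 0},
    {"x": 0.2,"y": 0,"z": 0,"rx": 0,"ry": 0,"rz": 0},
    {"x": 0.15,"y": 0,"z": 0,"rx": 0,"ry": 0,"rz": 0},
    {"x": 0,"y": 0,"z": 0,"rx": 0,"ry": 0,"rz": 0},
    {"x": 0,"y": 0,"z": 0,"rx": 0,"ry": 0,"rz": 0}
  ]
}}

```text
clock: 20.62
tool_pos: [0.5106, -0.3788, 0.0104]
orientation: [-180.0, -0.0, -90.0]
force: [0.1, 0.7, 0.2]
opening: 0.0197
gripper_force: 0.0
```

{"fn": "play_rows", "kwargs": {
  "motion": [
    {"x": -0.4,"y": 0,"z": 0,"rx": 0,"ry": 0,"rz": 0},
    {"x": -0.8,"y": 0,"z": 0,"rx": 0,"ry": 0,"rz": 0},
    {"x": 0,"y": 0,"z": -1,"rx": 0,"ry": 0,"rz": 0},
    {"x": 0,"y": 0,"z": -1,"rx": 0,"ry": 0,"rz": 0},
    {"x": 0,"y": 0,"z": -1,"rx": 0,"ry": 0,"rz": 0},
    {"x": -1,"y": 0,"z": -1,"rx": 0,"ry": 0,"rz": 0},
    {"x": -1,"y": 0,"z": -1,"rx": 0,"ry": 0,"rz": 0},
    {"x": -1,"y": 0,"z": 0,"rx": 0,"ry": 0,"rz": 0},
    {"x": -1,"y": 0,"z": 0,"rx": 0,"ry": 0,"rz": 0},
    {"x": 0,"y": 0,"z": 0,"rx": 0,"ry": 0,"rz": 0},
    {"x": 0,"y": 0,"z": 0,"rx": 0,"ry": 0,"rz": 0}
  ]
}}

```text
clock: 22.0
tool_pos: [0.5106, -0.2483, 0.1354]
orientation: [-180.0, -0.0, -89.9]
force: [-0.3, -0.3, -1.1]
opening: 0.0198
gripper_force: 0.0
```

Ten pictures are used, so I'll check B numerically: template matching for the ferrules and differencing against the first picture for the weights and clamp.

```bash
python3 - <<'E'
from h import *
s0=cv2.imread("pics/scene0.png");s=cams.snapshot("scene");cv2.imwrite("pics/s9.png",s)
m5=cv2.imread("pics/m5.png")
P=lambda x,y:proj("scene",(x,y,.022))[0]
pc,pb,pa=P(.465,-.453),P(.511,-.413),P(.557,-.452);print(pc,pb,pa)
t0=np.round(pa).astype(int)
T=s[t0[1]-7:t0[1]+13,t0[0]-13:t0[0]+14]   # A in the frame
for n,p in(("B",pb),("C",pc)):
    q=np.round(p).astype(int);reg=s[q[1]-25:q[1]+31,q[0]-33:q[0]+34]
    r=cv2.matchTemplate(reg,T,cv2.TM_CCOEFF_NORMED)
    for _ in range(2):
        _,v,_,l=cv2.minMaxLoc(r);u=q+[l[0]-33+13,l[1]-25+7]+(pa-t0)
        print(n,round(v,2),u.round(1),ray("scene",*u,.022).round(3)); cv2.circle(r,l,8,-1,-1)
for n,(x,y,w,h) in dict(mid=(185,158,22,30),small=(176,205,20,24),clamp=(305,160,48,34)).items():
    T=s0[y:y+h,x:x+w];r=cv2.matchTemplate(s[y-6:y+h+6,x-6:x+w+6],T,cv2.TM_CCOEFF_NORMED);_,v,_,l=cv2.minMaxLoc(r);print(n,round(v,3),np.array(l)-6)
c=cams.get_calibration("wrist");w=cams.snapshot("wrist");cv2.imwrite("pics/w9.png",w)
# wrist: mouth-line rows and ring: Hough circles
g=cv2.medianBlur(cv2.cvtColor(w,cv2.COLOR_BGR2GRAY),3)
cs=cv2.HoughCircles(g[:260],cv2.HOUGH_GRADIENT,1.2,30,param1=100,param2=22,minRadius=12,maxRadius=35)
for x,y,r in (cs[0] if cs is not None else []): print("circ",x,y,r,ray("wrist",x,y,.022,c).round(3))
hsv=cv2.cvtColor(w,cv2.COLOR_BGR2HSV);mk=cv2.inRange(hsv,(110,150,60),(125,255,255))[:200]
k,_,st,_=cv2.connectedComponentsWithStats(mk)
for a in st[1:]:
    if a[4]>150:
        x,y=a[0]+a[2]/2,a[1]+a[3];print("blue",a,ray("wrist",x,y-4,.032,c).round(3))
E
```

```text
[363.75108862 250.37732648] [354.65182657 227.31881195] [382.09022119 220.57404217]
B 0.56 [354.1 227.6] [ 0.51  -0.412  0.022]
B 0.48 [375.1 228.6] [ 0.529 -0.449  0.022]
C 0.56 [363.1 252.6] [ 0.459 -0.454  0.022]
C 0.5 [352.1 231.6] [ 0.498 -0.414  0.022]
mid 0.855 [0 0]
small 0.996 [0 0]
clamp 0.991 [0 0]
circ 136.20001 171.0 30.36 [ 0.636 -0.287  0.022]
circ 280.2 19.800001 34.32 [ 0.506 -0.407  0.022]
circ 161.40001 130.20001 18.12 [ 0.61  -0.322  0.022]
circ 363.0 35.4 18.960001 [ 0.439 -0.396  0.022]
blue [138   0  28  76 907] [ 0.609 -0.367  0.032]
blue [ 376    0   25   73 1040] [ 0.419 -0.37   0.032]
```

```bash
python3 -c "
from plant import workorder;print(workorder.close_job())"
```

```text
the job is handed in; nothing more can be done
None
```

I swept all three ferrules flat into the frame, moved the arm clear and handed the job in at about 22 s; no verdict came back. My last measurements put all three inside, the nearest to the mouth about 12 to 16 mm within the limit, and showed no shift in the weights or the clamp.

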